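Clamp a reed frame for tuning, finger-tight

ROBOT

A 6-joint arm with a two-finger parallel gripper is mounted at the origin on the work surface. World frame = base frame: x ahead of the robot, y to its left, z up, the work surface at z = 0. Lengths are in m, angles in rad, forces in N, time in s.
With the tool pointing down it reaches from about 0.225 to 0.725 m from the base axis. Payload 3.1 kg.
Tool frame: the origin (TCP) lies between the finger pads; the fingertips stand 14 mm ahead of it and the grasp point (between the pads) lies 5 mm behind it; z points along the fingers, y is the line along which they close (so a half turn about z gives the same grasp; the last joint's range is limited). The gripper opens to 85 mm and grips with 20 to 120 N. Pads are 22 mm wide; open, the fingers measure 114 mm over their backs; the gripper's body (76 mm by 85 mm) begins 54 mm behind the grasp point. The pads swing forward as they close: fully open they stand 13 mm farther back than shut.
Start: joints at [1.155, 0.048, 0.099, 1.622, 0, 1.443], TCP at [0.149, 0.503, 0.245] pointing down, gripper open.
Joint ranges: [-2.91, 2.91], [-0.99, 1.94], [-1.21, 1.42], [-2.12, 2.29], [-1.49, 1.47], [-3.14, 3.14]. Speed limits (rad/s): [2.79, 2.79, 3.14, 3.14, 3.14, 3.14].

INTERFACE

Orientations are given as a rotation vector (axis times angle).
In Python, from rig import status, camera, job gives the robot as it stands.
- The arm moves only by the shell command python3 -m creep 'ROWS' [FORCE]. ROWS is text: rows parted by semicolons, each of 5 numbers parted by spaces: the shift along the tool's x, y, z in mm, then the turn about the tool's z in degrees, then the opening, from -1 (shut) to 1 (fully open), so that 0 is half open. In form: tx ty tz yaw gripper; .... A call has 1 to 8 rows; each row is the pose to reach, as a shift and turn from the pose commanded when the call began, along the tool's axes at that moment; what a row does not reach only later rows make up. A row lasts 1/12 s, in which the tool goes at most 41.7 mm and 7.16 degrees, less where a joint would pass 70% of its speed; a pose out of reach is approached as far as the arm can. A call with a gripper value outside its range is refused whole. The fingers move at their own pace and stop on an object; FORCE is the grip in N (left out, the last holds). Time passes only in rows, so rows that repeat a pose let the fingers close. It gives the time, the measured TCP pose, the force, the opening and the grip force at its end, in the units of the state.
- status.read_state(): the state, without advancing time (a new reading comes with each control period).
- camera(name): name is "scene" or "top" or "wrist"; returns a dict with "frame" (400x640x3 uint8, red, green, blue), "depth" (400x640 float32, m along the optical axis (not along the pixel's ray), 0 where there is no reading), "K" (3x3 intrinsics, pixels), "R" (3x3) and "t" (3): a world point X has camera coordinates R X + t. Camera axes: x right, y down, z forward; pixel columns grow to the right and rows downward; lengths in m; the calibration is good to about 2 mm. A picture is of the moment at which its call begins.
- job.finish_job(): hands the job in; it is judged then, once.
The state is a dict: "t": time; "q": joint angles; "qd": joint speeds; "effort": joint torques, N m; "tcp_pos": TCP position; "eef_rot": TCP orientation; "force": force on the tool from outside, world axes, zero at the start; "torque": the same for the moment, N m; "width": opening from 0.0 (shut) to 1.0 (fully open); "grip_force": force on a finger pad.
Only numpy, scipy, OpenCV 4.12 (cv2) and the standard library are available. Lean on these libraries where they do the work, as an engineer would, in place of code of your own. Each camera call takes 0.05 s, during which the arm holds its last target. There are 200 camera calls.

TASK

Make the brass reed frame fast in the small reed clamp on the bench, ready for tuning: slide it fully home against the clamp's end stop, then swing the clamp arm round over it until the arm meets its stop pin, and screw the knurled thumbscrew down. When you feel the screw bite on the frame, nip it up about an eighth of a turn more, finger-tight, and stop: the frame must be held, but forcing the screw bows the brass. Leave the reed home and the arm on its pin, let go, and do not disturb the other things lying about.

Things in the scene. Friction and masses are not known exactly. Their poses are not given: they have to be found in the camera images.
- clamp: Reed clamp, bolted to the bench: dark iron block, 122 mm along x (-30 to +92), 64 mm wide, 22 mm high, on a flange 9 mm thick (x -10 to +90, 100 mm wide; nuts 16 mm high). Origin on the bench surface under the nest's middle line; +x along the nest to the end stop, z up. Pivot post at x +72, y 0; arm's stop pin at x +44, y +13 mm, 48 mm high.
- nest (a point): Where the reed frame's origin lies when fully home: on the nest floor, 22 mm above the bench, at clamp x -8 mm, y 0; axes as the clamp's. The nest is a channel 18 mm wide along x between rails 3.5 mm high (clamp x -28 to +22), open at the front (-x), closed by the steel end stop, its face at clamp x +22 mm, 8 mm high.
- reed: Loose brass reed frame lying in the nest, 60 x 16 x 5 mm, 40 g, top 27 mm above the bench. Origin at the centre of its underside, +x along it towards the end stop. It starts 6 to 11 mm short of the stop. Its near (-x) end, 30 mm from the origin, overhangs the block's front (8 mm when home; bench 22 mm below) and can be pushed there; it slides with under 1 N.
- clamp_arm (a joint): Angle of the arm on its upright pivot (rad). 0: closed, the arm runs from the post along clamp -x over the nest, against the stop pin. Opens anticlockwise seen from above (end towards clamp -y) to 1.4; starts at 0.7 to 1.3. Swing it clockwise to close, about 2 N at its end; it stays where left.
- pivot (a point): On the arm's pivot axis, level with the arm's top, 52 mm above the bench. The arm is a steel bar 20 mm wide, 12 mm thick; the pivot nut rises to 56 mm. The thumbscrew's axis is 62 mm from the pivot, in the end of the arm.
- thumbscrew: Upright thumbscrew, two-start thread: clockwise from above lowers it 0.64 mm per rad. Origin on its axis, underside of the white nylon foot (14 mm across), z up; starts 0.4 to 1.8 mm above the frame's top. Runs free at 0.05 N m. Once the foot bears, turning takes 0.18 N m and 0.2 N m more per rad, part of it friction that holds it when let go. Right: 0.5 to 1.1 rad past first bearing.
- screw_head (a point): Centre of the top of the thumbscrew's round knurled steel head, on the screw axis, about 75 mm above the bench: 28 mm across, 18 mm high, free all round; 3 to 6 mm between its underside and the arm's top. Grip it with 30 N or more. Turned on to 0.3 to 0.4 N m it is finger-tight (a still hand then feels 0.1 to 0.2 N m); 0.5 N m bows the frame.
- spare_reed: A smaller spare brass reed frame, 48 x 13 x 4.5 mm, lying loose on the bench to the right of the clamp; leave alone. Origin at the centre of its underside.
- tuning_fork: A chrome tuning fork about 123 mm long, 8 mm thick, lying on the bench to the right of the clamp; leave alone. Origin on the bench at the root of its tines.
- reed_pan: A hexagonal maple reed pan, 164 mm across corners, lying on the walnut flap (top 50 mm above the bench) at the left; leave alone. Origin at the centre of its underside.
- iron_weight: A disc-shaped cast iron weight, 80 mm across, 48 mm high with its small knob, on the walnut flap at the left; leave alone. Origin at the centre of its underside.

How it is judged:
By the outcome, as a careful person would: the job done as asked, in the order asked, and still so for the second after the job is handed in, with the robot touching nothing.
It also fails if it takes over 64 s, if anything falls off the work surface, if the arm or the gripper's body presses on something with over 40 N, if the wrist force passes 120 N, or if a joint passes its speed limit or range.

## Working session

There is one attempt and no reset: what is moved stays moved. The work goes in short steps, Python scripts to look and compute and a shell command to move; the robot and the scene stay as the last step left them, time stands still between calls to the robot, and variables do not carry over. Pictures are saved under pics/ and viewed, at most 10 in all, crops included, and the job is handed in when it is done.

```bash
ls; mkdir -p pics; cat > h.py <<'E'
import numpy as np, cv2
from rig import status, camera, job
from scipy.spatial.transform import Rotation as Ro
def ray(c,u,v,z):
    d=c["R"].T@np.linalg.inv(c["K"])@[u,v,1.]; o=-c["R"].T@c["t"]
    return o+d*(z-o[2])/d[2]
def pt(c,u,v):
    Z=c["depth"][int(v),int(u)]
    return c["R"].T@(np.linalg.inv(c["K"])@[u,v,1.]*Z-c["t"])
def proj(c,X):
    p=c["K"]@(c["R"]@np.array(X)+c["t"]); return p[:2]/p[2]
def cloud(c):
    v,u=np.mgrid[:400,:640]; P=np.stack([u,v,np.ones_like(u)],-1)@np.linalg.inv(c["K"]).T*c["depth"][...,None]
    return (P-c["t"])@c["R"]
def save(c,n): cv2.imwrite(f"pics/{n}.png",c["frame"][...,::-1])
E
python3 - <<'E'
from h import *
import pickle
s=status.read_state(); print({k:np.round(v,3) for k,v in s.items()})
ims=[]
for n in("scene","top","wrist"):
    c=camera(n); pickle.dump(c,open(n+".pkl","wb")); save(c,n)
    print(n,np.round(-c["R"].T@c["t"],3),np.round(c["R"][2],2),c["K"][0,0])
E
```

```text
pics
{'t': np.float64(0.0), 'q': array([1.155, 0.049, 0.098, 1.622, 0.   , 1.443]), 'qd': array([ 0.001, -0.001, -0.001,  0.001,  0.001,  0.001]), 'effort': array([ 0.0000e+00, -3.3879e+01,  3.2001e+01,  2.1000e-02, -0.0000e+00,
        0.0000e+00]), 'tcp_pos': array([0.149, 0.503, 0.244]), 'eef_rot': array([-0.45 , -3.108,  0.004]), 'force': array([ 0.172, -0.329, -0.657]), 'torque': array([ 0.059, -0.025,  0.012]), 'grip_force': np.float64(0.0), 'width': np.float64(1.001)}
scene [ 1.112 -0.179  0.581] [-0.72  0.24 -0.65] 366.19107851032135
top [0.436 0.02  0.902] [ 0.11 -0.02 -0.99] 376.4727632477548
wrist [0.076 0.525 0.372] [ 0.28 -0.09 -0.95] 312.18192451537334
```

View pics/top.png

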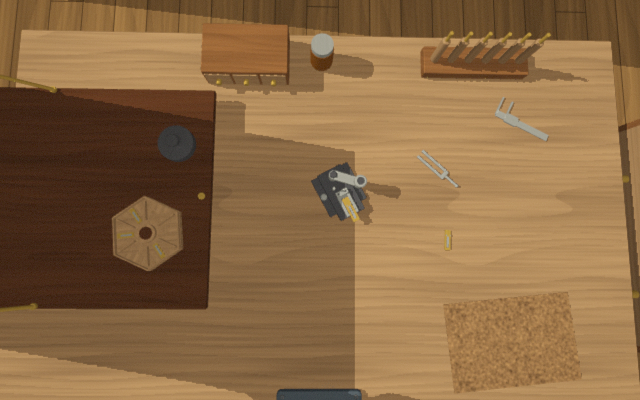

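View pics/scene.png

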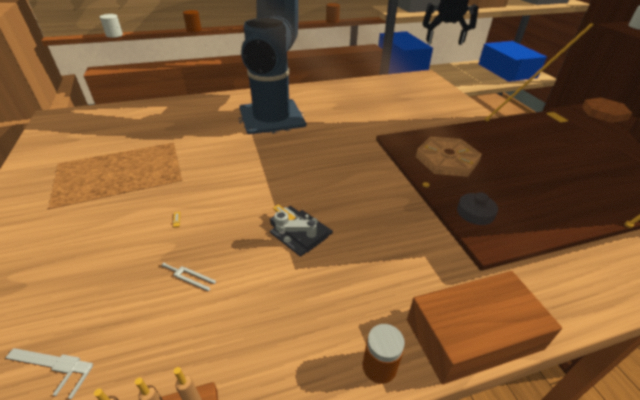

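Top view: the clamp is at about (340,190), with its pivot near (334,175), the thumbscrew head near (361,181) and the brass reed near (348,205). The fork (438,168) and spare reed (447,239) are well to the right, and the flap with the pan and weight is to the left. The scene view agrees.

```bash
python3 - <<'E'
from h import *
import pickle
c=pickle.load(open("top.pkl","rb"))
P=cloud(c); print("bench",np.median(P[250:290,380:430,2]))
sub=P[150:230,300:380]; z=sub[...,2]
for a,b in((.066,.085),(.046,.06),(.035,.05)):
    m=(z>a)&(z<b); print(a,m.sum(),sub[m].mean(0).round(4) if m.any() else '', )
m=((z>.066)*1).astype(np.uint8); n,l,st,ce=cv2.connectedComponentsWithStats(m)
print(st,ce)
m=((z>.016)&(z<.03)).astype(np.uint8); n,l,st,ce=cv2.connectedComponentsWithStats(m); print(st,ce)
hsv=cv2.cvtColor(c["frame"],cv2.COLOR_RGB2HSV)
cv2.imwrite("pics/crop.png",cv2.resize(c["frame"][155:230,300:400,::-1],None,fx=8,fy=8,interpolation=cv2.INTER_CUBIC))
E
```

```text
bench -0.0010509801941243097
0.066 132 [ 0.5643 -0.0878  0.0739]
0.046 231 [ 0.5749 -0.0485  0.0512]
0.035 87 [ 0.5707 -0.0495  0.0471]
[[   0    0   80   80 6245]
 [  10    1    1    1    1]
 [  64    0    1    1    1]
 [   1    5    1    1    1]
 [  40    4    1    1    1]
 [  68    9    1    1    1]
 [  62   13    1    1    1]
 [  59   14    1    1    1]
 [  23   16    1    1    1]
 [  59   20    1    1    1]
 [  49   22    1    1    1]
 [  54   25   13   13  132]
 [  45   31    1    1    1]
 [  41   40    1    1    1]
 [  14   47    1    1    1]
 [  50   47    1    1    1]
 [  32   54    1    1    1]
 [  14   65    1    1    1]
 [  74   65    1    1    1]
 [  58   67    1    1    1]
 [  75   68    1    1    1]
 [  64   70    1    1    1]
 [  73   73    1    1    1]
 [  14   74    1    1    1]
 [  23   74    1    1    1]] [[39.04835869 39.6928743 ]
 [10.          1.        ]
 [64.          0.        ]
 [ 1.          5.        ]
 [40.          4.        ]
 [68.          9.        ]
 [62.         13.        ]
 [59.         14.        ]
 [23.         16.        ]
 [59.         20.        ]
 [49.         22.        ]
 [60.08333333 30.59848485]
 [45.         31.        ]
 [41.         40.        ]
 [14.         47.        ]
 [50.         47.        ]
 [32.         54.        ]
 [14.         65.        ]
 [74.         65.        ]
 [58.         67.        ]
 [75.         68.        ]
 [64.         70.        ]
 [73.         73.        ]
 [14.         74.        ]
 [23.         74.        ]]
[[   0    0   80   80 5216]
 [  17   14   48   58 1181]
 [  23   46    1    1    1]
 [  24   47    2    2    2]] [[39.06537577 38.14014571]
 [41.45893311 45.48687553]
 [23.         46.        ]
 [24.5        47.5       ]]
```

View pics/crop.png

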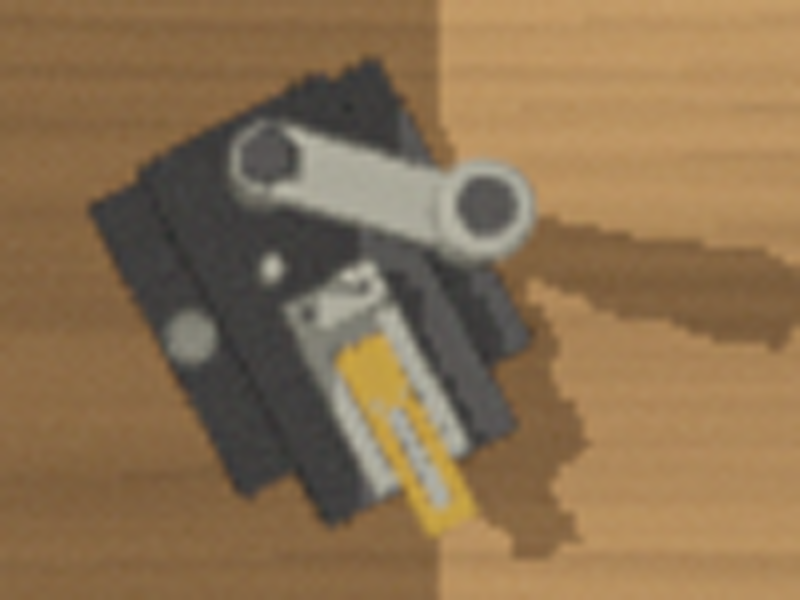

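The crop shows, in crop pixels, the pivot nut (268,155), head (486,205), stop pin (271,268) and reed near-end corners (430,538) and (475,515). The block's front corners are (335,525) and (516,410).

```bash
cat >> h.py <<'E'
def tool():
    s=status.read_state(); R=Ro.from_rotvec(s["eef_rot"]).as_matrix(); return s,np.array(s["tcp_pos"]),R
def goto(X):
    s,p,R=tool(); return (R.T@(np.array(X)-p)*1000).round(1)
E
python3 - <<'E'
from h import *
import pickle
c=pickle.load(open("top.pkl","rb"))
W={}
for n,u,v,z in(("nut",268,155,.056),("head",486,205,.075),("pin",271,268,.048),("r1",430,538,.027),("r2",475,515,.027),("fl",335,525,.022),("fr",516,410,.022)):
    W[n]=ray(c,u/8+300-.44,v/8+155-.44,z)[:2]; print(n,W[n].round(4))
f=(W["fl"]+W["fr"])/2; d=W["nut"]-f; print("front->pivot",np.linalg.norm(d),"(102)",np.degrees(np.arctan2(d[1],d[0])))
e=W["fl"]-W["fr"]; print("front width",np.linalg.norm(e),"(64)",np.degrees(np.arctan2(e[1],e[0]))-90)
h=W["head"]-W["nut"]; print("arm",np.linalg.norm(h),"(62)",np.degrees(np.arctan2(h[1],h[0])))
p=W["pin"]-W["nut"]; print("pin",np.linalg.norm(p),"(30.9)",np.degrees(np.arctan2(p[1],p[0]))-180+np.degrees(np.arctan2(13,28)))
r=(W["r1"]+W["r2"])/2-W["nut"];print("reed",np.linalg.norm(r),"(116-121)",np.degrees(np.arctan2(r[1],r[0])))
s,p,R=tool(); print(R.round(3))
E
```

```text
nut [ 0.5817 -0.0284]
head [ 0.565  -0.0881]
pin [ 0.5503 -0.0298]
r1 [ 0.4744 -0.0776]
r2 [ 0.4812 -0.0907]
fl [ 0.4782 -0.0503]
fr [ 0.5124 -0.1036]
front->pivot 0.09910682624080523 (102) 29.328970810923686
front width 0.06333297506917272 (64) 32.69921637982867
arm 0.06201684375331818 (62) -105.62771791243372
pin 0.031423007630903485 (30.9) -332.50587952865675
reed 0.1179191917276959 (116-121) -151.78653736146813
[[-0.959  0.284 -0.001]
 [ 0.284  0.959 -0.002]
 [ 0.    -0.002 -1.   ]]
```

```bash

python3 -m creep '-35 -40 4 -4 -1; -70 -80 8 -8 -1; -105 -120 12 -12 -1; -140 -160 16 -16 -1; -175 -200 20 -20 -1; -210 -240 24 -24 -1; -210 -240 24 -24 -1' 60
python3 - <<'E'
from h import *
s,p,R=tool(); print(R.round(3)); T=np.array([.43,-.11,.20]); print(goto(T),"yaw now",np.degrees(np.arctan2(R[1,0],R[0,0])))
E
```

```text
t: 0.73
tcp_pos: [0.2706, 0.2374, 0.223]
eef_rot: [-0.211, 3.134, -0.0]
force: [1.8, -1.3, 0.3]
width: 0.007
grip_force: 0.0
[[-0.991 -0.134  0.   ]
 [-0.134  0.991 -0.   ]
 [-0.    -0.    -1.   ]]
[-111.4 -365.6   23. ] yaw now -172.28948740408148
```

```bash

python3 -m creep '-11 -37 2 -3 -1; -22 -74 4 -6 -1; -33 -111 6 -9 -1; -44 -148 8 -12 -1; -55 -185 10 -15 -1; -66 -222 12 -18 -1; -77 -259 14 -20 -1; -87 -293 18 -20 -1'
python3 -m creep '-10 -20 3 0 -1; -20 -40 6 0 -1; -30 -50 8 0 -1; -40 -55 8 0 -1;-40 -55 8 0 -1;-40 -55 8 0 -1'
python3 - <<'E'
from h import *
import pickle
s,p,R=tool(); print(p,"yaw now",np.degrees(np.arctan2(R[1,0],R[0,0])),s["q"])
c=camera("wrist"); pickle.dump(c,open("wrist.pkl","wb")); save(c,"wrist1")
E
```

```text
t: 1.4
tcp_pos: [0.3956, -0.0423, 0.2055]
eef_rot: [-0.747, 3.051, -0.001]
force: [1.6, 0.2, 0.3]
width: -0.001
grip_force: 0.0
t: 1.9
tcp_pos: [0.4556, -0.0702, 0.1968]
eef_rot: [0.747, -3.05, -0.001]
force: [0.0, -0.3, 0.4]
width: -0.0
grip_force: 0.0
[ 0.45560602 -0.07022786  0.19681736] yaw now -152.4879551965226 [-2.98527375e-01 -1.22640359e-01 -1.62835047e-01  1.53250107e+00
 -7.32198121e-05 -7.78702171e-01]
```

View pics/wrist1.png

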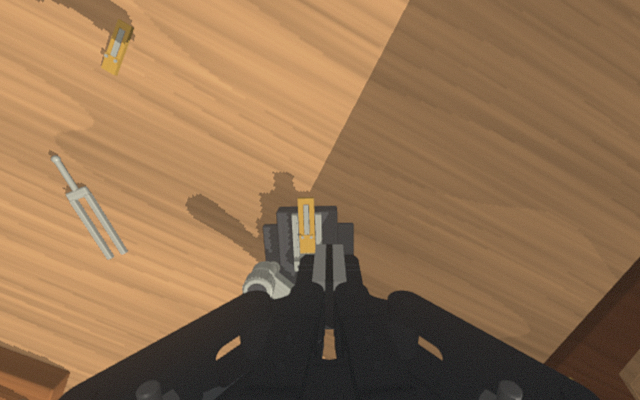

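Wrist view: the reed's near end is at (298..314,199) and the block front corners are about (277,207) and (338,207). The head is at about (263,278), partly behind the gripper.

```bash
cat >> h.py <<'E'
def brass(c,z=.027):
    hsv=cv2.cvtColor(c["frame"],cv2.COLOR_RGB2HSV); m=cv2.inRange(hsv,(18,130,90),(32,255,255))
    P=cloud(c); return m,P
E
python3 - <<'E'
from h import *
import pickle
c=pickle.load(open("wrist.pkl","rb"))
m,P=brass(c); m[:, :250]=0; m[:,350:]=0; m[:180]=0; m[280:]=0
v,u=np.where(m); print(len(u),u.min(),u.max(),v.min(),v.max())
X=np.array([ray(c,a,b,.027)[:2] for a,b in zip(u,v)]).astype(np.float32)
r=cv2.minAreaRect(X*1000); print(r, cv2.boxPoints(r)/1000)
a=ray(c,277,207,.022);b=ray(c,338,207,.022); e=b-a; print("front",a,b,np.linalg.norm(e),np.degrees(np.arctan2(e[1],e[0]))-90)
s,p,R=tool(); print(R.round(3))
E
```

```text
642 297 314 197 252
((503.573974609375, -71.13215637207031), (60.61406326293945, 16.30381202697754), 28.840848922729492) [[ 0.4730938  -0.07861084]
 [ 0.48095843 -0.09289238]
 [ 0.53405416 -0.06365348]
 [ 0.5261895  -0.04937193]]
front [ 0.50126764 -0.10577988  0.022     ] [ 0.47253488 -0.05054783  0.022     ] 0.06225874262385543 27.48430253881358
[[-0.887 -0.462 -0.001]
 [-0.462  0.887  0.   ]
 [ 0.001  0.001 -1.   ]]
```

```bash

python3 -m creep '21 -24 20 -1 -1; 21 -24 45 -1 -1; 21 -24 75 -1 -1; 21 -24 105 -1 -1; 21 -24 130 -1 -1; 21 -24 150 -1 -1; 21 -24 163 -1 -1; 21 -24 165 -1 -1'
python3 - <<'E'
from h import *
s,p,R=tool(); print(goto([.477,-.0857,.03]),s["force"],R[:,0]) 
E
```

```text
t: 2.62
tcp_pos: [0.4451, -0.0998, 0.0293]
eef_rot: [0.773, -3.04, -0.006]
force: [-0.2, -0.3, -0.2]
width: -0.001
grip_force: 0.0
[-34.8  -2.8  -0.8] [-0.16386524 -0.29931472 -0.15970603] [-0.87847794 -0.47776439  0.00420713]
```

```bash

python3 -m creep '-8 -3 0 0 -1; -16 -3 0 0 -1; -21 -3 0 0 -1; -24 -3 0 0 -1; -26 -3 0 0 -1;-28 -3 0 0 -1;-28 -3 0 0 -1'
python3 -m creep '-1 0 0 0 -1; -2 0 0 0 -1; -2 0 0 0 -1'
python3 -m creep '-1 0 0 0 -1; -2 0 0 0 -1; -2 0 0 0 -1'
python3 - <<'E'
from h import *
import pickle
s,p,R=tool(); print(goto([.477,-.0857,.03]),s["force"],R[:,0]@s["force"]) 
c=camera("top"); pickle.dump(c,open("top.pkl","wb"))
c=camera("wrist"); pickle.dump(c,open("wrist.pkl","wb")); save(c,"w2")
E
```

```text
t: 3.2
tcp_pos: [0.4751, -0.0904, 0.0328]
eef_rot: [-0.774, 3.044, -0.0]
force: [0.1, -0.5, -0.5]
width: -0.003
grip_force: 0.0
t: 3.45
tcp_pos: [0.4762, -0.0895, 0.0324]
eef_rot: [0.773, -3.045, -0.0]
force: [-0.7, 0.6, -0.3]
width: 0.003
grip_force: 0.0
t: 3.7
tcp_pos: [0.4775, -0.0888, 0.0323]
eef_rot: [0.773, -3.044, 0.0]
force: [-2.1, -0.7, 1.4]
width: -0.0
grip_force: 0.9
[-1.1  3.   2.3] [-2.07183485 -0.71411536  1.44941858] 2.163511266033492
```

View pics/w2.png

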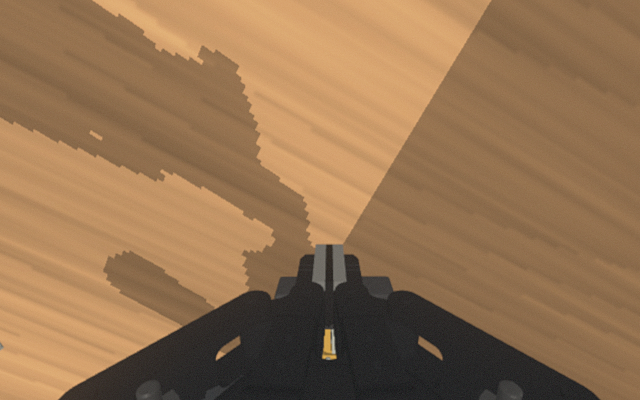

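```bash

python3 -m creep '-0.7 0 0 0 -1; -0.7 0 0 0 -1; -0.7 0 0 0 -1'
python3 -m creep '-0.8 0 0 0 -1; -0.8 0 0 0 -1; -0.8 0 0 0 -1'
python3 - <<'E'
from h import *
s,p,R=tool(); print(goto([.477,-.0857,.03]),s["force"],R[:,0]@s["force"]) 
E
```

```text
t: 4.05
tcp_pos: [0.4775, -0.0888, 0.0322]
eef_rot: [0.772, -3.042, 0.001]
force: [-3.8, -3.2, 1.9]
width: -0.005
grip_force: 2.7
t: 4.3
tcp_pos: [0.4776, -0.0887, 0.0323]
eef_rot: [0.772, -3.041, 0.002]
force: [-6.1, -3.3, 3.6]
width: -0.002
grip_force: 3.6
[-0.9  3.   2.3] [-6.1342542  -3.30181922  3.62069733] 6.9821610330478725
```

```bash

python3 -m creep '8 0 0 0 -1; 18 0 0 0 -1; 22 0 -25 0 -1; 22 0 -60 0 -1; 22 0 -90 0 -1; 22 0 -100 0 -1; 22 0 -100 0 -1;22 0 -100 0 -1'
python3 - <<'E'
from h import *
import pickle
c=camera("top"); pickle.dump(c,open("top.pkl","wb"));
cv2.imwrite("pics/crop2.png",cv2.resize(c["frame"][155:230,300:400,::-1],None,fx=8,fy=8,interpolation=cv2.INTER_CUBIC))
s,p,R=tool(); print(goto([.585,-.127,.062]),s["force"],R.round(3)) 
E
```

```text
t: 4.97
tcp_pos: [0.4604, -0.0986, 0.1327]
eef_rot: [-0.773, 3.043, -0.001]
force: [-0.2, 0.6, -0.1]
width: 0.003
grip_force: 0.0
[-96.6 -85.4  69.1] [-0.16213575  0.5818325  -0.63486424] [[-0.879 -0.477 -0.001]
 [-0.477  0.879  0.001]
 [ 0.     0.001 -1.   ]]
```

View pics/crop2.png

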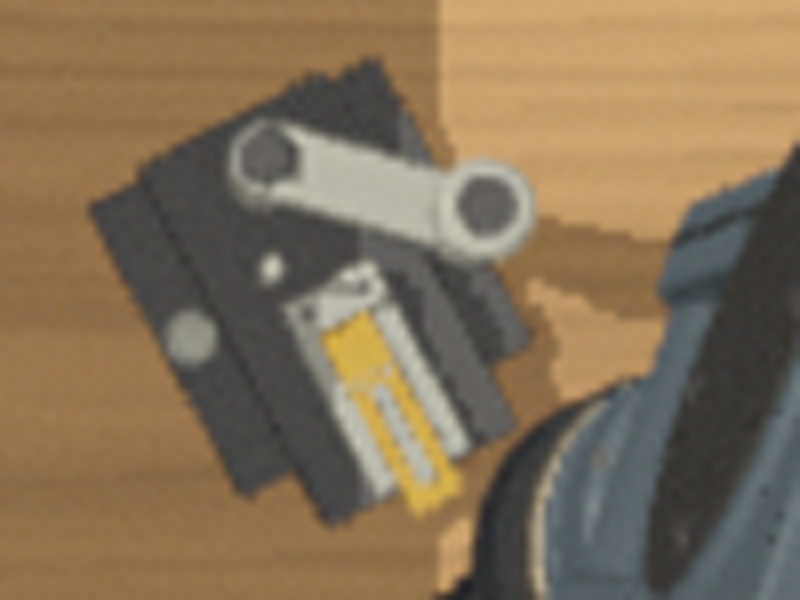

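The reed's far end now meets the stop at crop (358,325) and its overhang has shortened to about 8 mm, so it is home. Next I move to the outer side of the head to swing the arm.

```bash

python3 -m creep '-20 -25 0 0 -1; -45 -50 0 0 -1; -70 -72 0 0 -1; -90 -85 10 0 -1; -97 -85 30 0 -1; -97 -85 50 0 -1; -97 -85 65 0 -1; -97 -85 67 0 -1'
python3 -m creep '0 0 2 0 -1; 0 0 2 0 -1'
python3 - <<'E'
from h import *
s,p,R=tool(); print(goto([.585,-.127,.062]),goto([.5650,-.0881,.062]),s["force"]) 
E
```

```text
t: 5.68
tcp_pos: [0.5814, -0.1251, 0.0581]
eef_rot: [0.772, -3.035, -0.011]
force: [-0.7, 0.1, -1.2]
width: 0.002
grip_force: 0.0
t: 5.85
tcp_pos: [0.5848, -0.1265, 0.0621]
eef_rot: [0.773, -3.043, -0.002]
force: [0.3, -0.6, 0.2]
width: -0.001
grip_force: 0.0
[ 0.1 -0.6  0.1] [-0.9 43.2  0.2] [ 0.32731805 -0.58307761  0.24106905]
```

```bash

python3 -m creep '0 8 0 0 -1; 0 14 0 0 -1; 5 20 0 0 -1; 8 25 0 0 -1; 11 30 0 0 -1; 14 35 0 0 -1; 16 40 0 0 -1; 17 44 0 0 -1'
python3 -m creep '1 4 0 0 -1; 1 7 0 0 -1; 1 9 0 0 -1; 1 9 0 0 -1;1 9 0 0 -1'
python3 -m creep '0 2 0 0 -1; 0 3 0 0 -1; 0 3 0 0 -1; 0 3 0 0 -1'
python3 - <<'E'
from h import *
s,p,R=tool(); print(goto([.5272,-.0580,.062]),R.T@s["force"]) 
E
```

```text
t: 6.52
tcp_pos: [0.5492, -0.0978, 0.0647]
eef_rot: [0.772, -3.045, 0.006]
force: [0.0, -4.6, 0.8]
width: 0.002
grip_force: 1.7
t: 6.93
tcp_pos: [0.5445, -0.0879, 0.0632]
eef_rot: [-0.775, 3.044, 0.003]
force: [0.9, 0.5, 0.1]
width: 0.002
grip_force: 0.2
t: 7.27
tcp_pos: [0.5431, -0.0861, 0.0633]
eef_rot: [0.774, -3.044, -0.0]
force: [0.4, -2.3, 0.3]
width: -0.002
grip_force: 0.8
[ 0.6 32.3  1.3] [ 0.80014855 -2.2069606  -0.25729792]
```

```bash

python3 -m creep '0 1.5 0 0 -1; 0 1.5 0 0 -1; 0 1.5 0 0 -1'
python3 -m creep '0 1.5 0 0 -1; 0 1.5 0 0 -1; 0 1.5 0 0 -1'
python3 -m creep '0 1.5 0 0 -1; 0 1.5 0 0 -1; 0 1.5 0 0 -1'
python3 - <<'E'
from h import *
s,p,R=tool(); print(goto([.5272,-.0580,.062]),R.T@s["force"]) 
E
```

```text
t: 7.52
tcp_pos: [0.5424, -0.0848, 0.0633]
eef_rot: [0.774, -3.045, -0.0]
force: [-0.1, -2.0, 0.8]
width: -0.004
grip_force: 0.8
t: 7.77
tcp_pos: [0.5417, -0.0833, 0.0634]
eef_rot: [0.774, -3.045, -0.001]
force: [-0.6, -2.1, -0.1]
width: -0.001
grip_force: 0.8
t: 8.02
tcp_pos: [0.541, -0.0821, 0.0634]
eef_rot: [0.774, -3.045, -0.0]
force: [0.5, -2.1, 0.3]
width: -0.005
grip_force: 0.9
[ 0.6 27.7  1.4] [ 0.55338467 -2.0670126  -0.2692596 ]
```

```bash

python3 -m creep '0 1.5 0 0 -1; 0 1.5 0 0 -1; 0 1.5 0 0 -1'
python3 -m creep '0 1.5 0 0 -1; 0 1.5 0 0 -1; 0 1.5 0 0 -1'
python3 -m creep '0 1 0 0 -1; 0 1 0 0 -1; 0 1 0 0 -1'
python3 - <<'E'
from h import *
s,p,R=tool(); print(goto([.5272,-.0580,.062]),R.T@s["force"]) 
E
```

```text
t: 8.27
tcp_pos: [0.5408, -0.0816, 0.0636]
eef_rot: [-0.773, 3.044, -0.003]
force: [1.4, -4.9, -1.1]
width: -0.004
grip_force: 2.4
t: 8.52
tcp_pos: [0.5406, -0.0813, 0.0638]
eef_rot: [-0.772, 3.044, -0.006]
force: [3.2, -6.6, -1.0]
width: -0.006
grip_force: 3.6
t: 8.77
tcp_pos: [0.5405, -0.0811, 0.0639]
eef_rot: [-0.771, 3.044, -0.009]
force: [3.2, -8.2, -1.7]
width: -0.002
grip_force: 4.3
[ 0.7 26.6  1.8] [ 1.08467026 -8.74613774  1.77950122]
```

```bash

python3 -m creep '0 -8 0 0 -1; 0 -16 0 0 -1; 0 -20 -20 -7 -1; 0 -20 -50 -14 -1; 0 -20 -75 -20 -1; 40 -20 -80 -20 -1; 60 -20 -80 -20 -1; 60 -20 -80 -20 -1'
python3 - <<'E'
from h import *
import pickle
c=camera("top"); pickle.dump(c,open("top.pkl","wb"));
a=c["frame"][155:230,300:400,::-1]
w=camera("wrist"); pickle.dump(w,open("wrist.pkl","wb"))
print(proj(w,[.5272,-.058,.075]))
cv2.imwrite("pics/crop3.png",np.vstack([cv2.resize(a,(400,300),interpolation=cv2.INTER_CUBIC),cv2.resize(w["frame"][100:400,120:520,::-1],(400,300))]))
s,p,R=tool(); print(goto([.5272,-.058,.07]),s["force"],s["q"]) 
E
```

```text
t: 9.43
tcp_pos: [0.4939, -0.1254, 0.1441]
eef_rot: [1.288, -2.865, -0.003]
force: [0.8, 0.7, 0.1]
width: -0.002
grip_force: 0.0
[355.93276733 312.11674173]
[-70.5  20.6  73.5] [-1.01615742 -0.52491561 -0.14903531] [-0.37860714  0.01402707 -0.13804538  1.41913566  0.00213107 -1.22441317]
```

View pics/crop3.png

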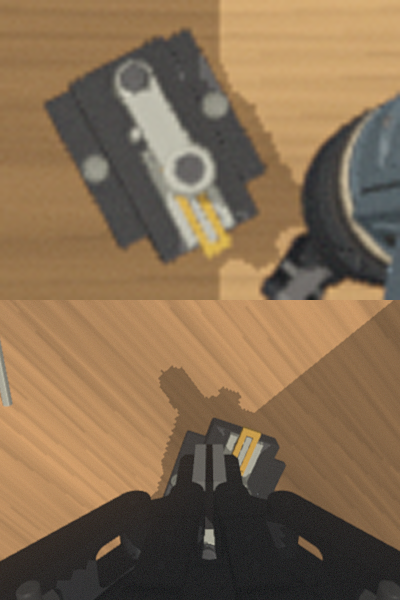

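The upper half (top view) shows the arm against the stop pin at (136,134), with the head at (189,168) over the reed, which is still home. I now measure the head's centre.

```bash
python3 - <<'E'
from h import *
import pickle
c=pickle.load(open("top.pkl","rb")); P=cloud(c)
m=np.zeros((400,640),np.uint8); m[180:215,330:362]=(P[180:215,330:362,2]>.066)
n,l,st,ce=cv2.connectedComponentsWithStats(m); i=1+np.argmax(st[1:,4]); z=np.median(P[l==i][:,2]); H=ray(c,*ce[i],.0745)
print(st[i],z,H, "nominal .5272 -.0580")
s,p,R=tool(); print(goto([*H[:2],.12]),goto([*H[:2],.067]))
E
```

```text
[341 191  13  13 134] 0.07408015210294883 [ 0.52690373 -0.05793205  0.0745    ] nominal .5272 -.0580
[-70.4  20.9  23.5] [-70.3  20.9  76.5]
```

```bash

python3 -m creep '-25 8 0 -6 0.4; -50 15 5 -12 0.4; -70 21 10 -18 0.4; -70 21 15 -24 0.4; -70 21 20 -30 0.4; -70 21 20 -30 0.4; -70 21 20 -30 0.4'
python3 - <<'E'
from h import *
s,p,R=tool(); print(goto([.527,-.058,.068]),s["q"][5],s["width"],R[:,2]) 
E
```

```text
t: 10.12
tcp_pos: [0.5266, -0.0576, 0.1225]
eef_rot: [1.986, -2.434, -0.003]
force: [0.3, 0.6, 0.0]
width: 0.7
grip_force: 0.0
[ 0.4 -0.6 54.5] -1.6048854596672228 0.7004890798855599 [-0.00163929  0.00139846 -0.99999768]
```

```bash

python3 -m creep '0 -0.5 15 0 0.4; 0 -0.5 30 0 0.4; 0 -0.5 42 0 0.4; 0 -0.5 49 0 0.4; 0 -0.5 53 0 0.4; 0 -0.5 54.5 0 0.4;0 -0.5 54.5 0 0.4;0 -0.5 54.5 0 0.4'
python3 -m creep '0 0 0 0 0; 0 0 0 0 -0.2; 0 0 0 0 -0.3; 0 0 0 0 -0.4; 0 0 0 0 -0.5; 0 0 0 0 -1; 0 0 0 0 -1; 0 0 0 0 -1' 60
python3 - <<'E'
from h import *
s,p,R=tool(); print(goto([.527,-.058,.068]),s["q"][5],s["width"]*85,s["force"],s["torque"],s["grip_force"]) 
E
```

```text
t: 10.78
tcp_pos: [0.5276, -0.0588, 0.0696]
eef_rot: [-1.987, 2.432, -0.001]
force: [0.1, -0.4, -0.2]
width: 0.702
grip_force: 0.0
t: 11.45
tcp_pos: [0.5277, -0.0588, 0.0697]
eef_rot: [-1.987, 2.432, -0.002]
force: [-1.6, -0.3, 3.8]
width: 0.304
grip_force: 58.8
[-0.7  0.8  1.7] -1.6075567749209476 25.799290657472277 [-1.61006228 -0.29832579  3.84490121] [0.03400242 0.03580258 0.05795803] 58.78276169300079
```

```bash
cat > r.py <<'E'
from h import *
s,p,R=tool(); print("TZ %.3f yaw %.2f q6 %.3f z %.4f F %s w %.1f"%(s["torque"][2],np.degrees(np.arctan2(R[1,0],R[0,0])),s["q"][5],p[2],np.round(s["force"],1),s["width"]*85))
E
python3 r.py
python3 -m creep '0 0 0.05 4 -1; 0 0 0.1 8 -1; 0 0 0.1 12 -1' >/dev/null; python3 r.py
python3 -m creep '0 0 0.05 4 -1; 0 0 0.1 8 -1; 0 0 0.1 12 -1'  >/dev/null; python3 r.py
python3 -m creep '0 0 0.05 4 -1; 0 0 0.1 8 -1'  >/dev/null; python3 r.py
```

```text
TZ 0.058 yaw -101.49 q6 -1.608 z 0.0697 F [-1.6 -0.3  3.8] w 25.8
TZ 0.022 yaw -113.68 q6 -1.395 z 0.0695 F [-1.6 -0.5  3.9] w 25.8
TZ 0.036 yaw -125.68 q6 -1.185 z 0.0693 F [-0.6  0.1  4.8] w 25.6
TZ 0.059 yaw -133.67 q6 -1.046 z 0.0692 F [-0.7 -0.7  5. ] w 25.6
```

```bash

python3 -m creep '0 0 0 4 -1; 0 0 0 8 -1' >/dev/null; python3 r.py
python3 -m creep '0 0 0 4 -1; 0 0 0.1 8 -1' >/dev/null; python3 r.py
python3 -m creep '0 0 0 4 -1; 0 0 0.1 8 -1' >/dev/null; python3 r.py
python3 -m creep '0 0 0 4 -1; 0 0 0.1 8 -1' >/dev/null; python3 r.py
```

```text
TZ 0.050 yaw -141.67 q6 -0.906 z 0.0692 F [-0.2  1.   4.4] w 26.0
TZ 0.005 yaw -149.67 q6 -0.767 z 0.0690 F [-0.7  1.1  4.1] w 26.3
TZ 0.089 yaw -157.67 q6 -0.627 z 0.0689 F [-1.1  1.   5.1] w 25.9
TZ 0.038 yaw -165.67 q6 -0.487 z 0.0688 F [-0.6  1.3  4.7] w 25.8
```

```bash

python3 -m creep '0 0 0 4 -1; 0 0 0.1 8 -1' >/dev/null; python3 r.py
python3 -m creep '0 0 0 4 -1; 0 0 0.1 8 -1' >/dev/null; python3 r.py
python3 -m creep '0 0 0 4 -1; 0 0 0.1 8 -1' >/dev/null; python3 r.py
```

```text
TZ 0.016 yaw -173.66 q6 -0.348 z 0.0688 F [-1.5  1.5  4.4] w 25.8
TZ 0.019 yaw 178.34 q6 -0.208 z 0.0687 F [-1.6  2.2  4.3] w 25.5
TZ 0.084 yaw 170.34 q6 -0.068 z 0.0686 F [-2.   0.9  5.7] w 25.9
```

```bash

python3 -m creep '0 0 0 4 -1; 0 0 0.1 8 -1' >/dev/null; python3 r.py
python3 -m creep '0 0 0 4 -1; 0 0 0.1 8 -1' >/dev/null; python3 r.py
```

```text
TZ 0.031 yaw 162.35 q6 0.071 z 0.0685 F [-0.8  2.1  5.8] w 25.5
TZ 0.018 yaw 154.35 q6 0.211 z 0.0684 F [-1.4  1.8  5.6] w 25.4
```

```bash

python3 -m creep '0 0 0 4 -1; 0 0 0.1 8 -1' >/dev/null; python3 r.py
python3 -m creep '0 0 0 4 -1; 0 0 0.1 8 -1' >/dev/null; python3 r.py
```

```text
TZ 0.078 yaw 146.35 q6 0.350 z 0.0684 F [-0.3  1.4  5.8] w 25.6
TZ -0.006 yaw 138.36 q6 0.490 z 0.0683 F [-0.9  3.6  5.4] w 26.1
```

```bash

python3 -m creep '0 0 0 4 -1; 0 0 0.0 8 -1' >/dev/null; python3 r.py
python3 -m creep '0 0 0 4 -1; 0 0 0.1 8 -1' >/dev/null; python3 r.py
```

```text
TZ 0.075 yaw 130.36 q6 0.630 z 0.0683 F [-0.8  1.4  4.6] w 25.8
TZ 0.254 yaw 122.39 q6 0.769 z 0.0683 F [-0.9  2.3  5.7] w 25.9
```

```bash

python3 -m creep '0 0 0 0 -1' >/dev/null; python3 r.py
python3 -m creep '0 0 0 4 -1; 0 0 0.1 8 -1' >/dev/null; python3 r.py
python3 -m creep '0 0 0 4 -1; 0 0 0.1 8 -1' >/dev/null; python3 r.py
```

```text
TZ -0.017 yaw 122.44 q6 0.768 z 0.0683 F [-0.6  2.5  6.3] w 25.8
TZ 0.280 yaw 114.41 q6 0.908 z 0.0682 F [-0.5  3.   6.3] w 25.7
TZ 0.229 yaw 106.41 q6 1.048 z 0.0682 F [-0.6  2.4  6. ] w 25.8
```

```bash

python3 -m creep '0 0 0 4 -1; 0 0 0.1 8 -1' >/dev/null; python3 r.py
python3 -m creep '0 0 0 4 -1; 0 0 0.1 8 -1' >/dev/null; python3 r.py
```

```text
TZ 0.304 yaw 98.42 q6 1.187 z 0.0682 F [-0.5  2.3  6. ] w 25.6
TZ 0.407 yaw 90.43 q6 1.327 z 0.0682 F [0.4 2.6 5.7] w 25.9
```

```bash

python3 -m creep '0 0 0 3.5 -1; 0 0 0.05 7 -1' >/dev/null; python3 r.py
python3 -m creep '0 0 0 0 -1' >/dev/null; python3 r.py
python3 -m creep '0 0 0 0 -1' >/dev/null; python3 r.py
python3 -m creep '0 0 0 0 -1' >/dev/null; python3 r.py
python3 -m creep '0 0 0 0 -1' >/dev/null; python3 r.py
```

```text
TZ 0.334 yaw 83.46 q6 1.449 z 0.0682 F [-0.5  4.   5.5] w 25.7
TZ 0.233 yaw 83.49 q6 1.448 z 0.0682 F [-0.4  1.8  6.5] w 26.0
TZ 0.194 yaw 83.59 q6 1.446 z 0.0682 F [0.  2.8 6. ] w 26.1
TZ 0.171 yaw 83.59 q6 1.446 z 0.0682 F [-0.7  2.6  6.5] w 25.4
TZ 0.234 yaw 83.59 q6 1.446 z 0.0682 F [-1.2  3.   6.4] w 25.7
```

```bash

python3 -m creep '0 0 0 0 -0.3; 0 0 0 0 -0.2; 0 0 0 0 0; 0 0 0 0 0.2; 0 0 0 0 0.4; 0 0 0 0 0.4' 
python3 -m creep '0 0 -5 0 0.4; 0 0 -15 0 0.4; 0 0 -35 0 0.4; 0 0 -60 0 0.4; 0 0 -90 0 0.4; 0 0 -120 0 0.4; 0 0 -130 0 0.4; 0 0 -130 0 0.4' 
python3 -m creep '0 30 -5 0 0.4; 0 65 -5 0 0.4; 0 100 -5 0 0.4; 0 130 -5 0 0.4; 0 150 -5 0 0.4; 0 150 -5 0 0.4; 0 150 -5 0 0.4; 0 150 -5 0 0.4'
python3 - <<'E'
from h import *
c=camera("top"); w=camera("wrist")
cv2.imwrite("pics/crop4.png",np.vstack([cv2.resize(c["frame"][155:230,300:400,::-1],(600,450),interpolation=cv2.INTER_CUBIC),cv2.resize(c["frame"][90:260,90:480,::-1],(344,150))[:, :344] if 0 else cv2.resize(c["frame"][80:280,80:620,::-1],(600,150))]))
E
python3 r.py
```

```text
t: 16.03
tcp_pos: [0.5269, -0.0587, 0.0667]
eef_rot: [-2.344, -2.092, 0.001]
force: [0.5, 0.2, 0.2]
width: 0.702
grip_force: 0.0
t: 16.7
tcp_pos: [0.5297, -0.0593, 0.2023]
eef_rot: [2.338, 2.087, 0.008]
force: [0.1, -0.8, 0.2]
width: 0.697
grip_force: 0.0
t: 17.37
tcp_pos: [0.6751, -0.0754, 0.2004]
eef_rot: [-2.342, -2.09, 0.003]
force: [-0.2, -0.5, 0.1]
width: 0.7
grip_force: 0.0
TZ -0.037 yaw 83.51 q6 1.474 z 0.2021 F [ 0.1 -0.6 -0.1] w 59.6
```

View pics/crop4.png

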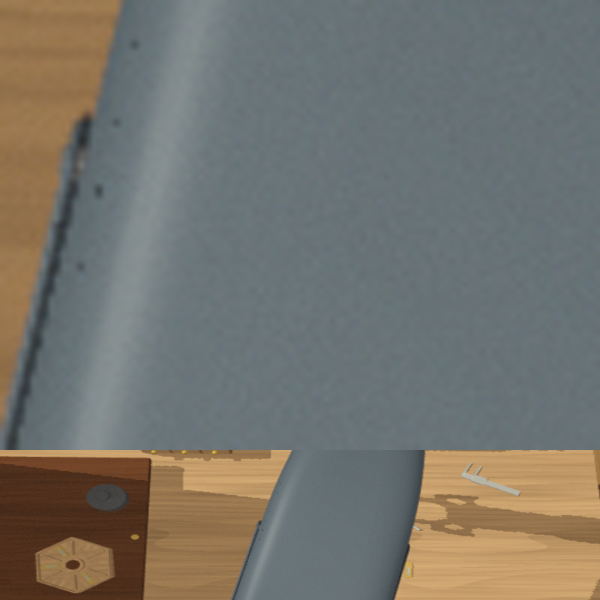

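The robot arm hides the clamp, so I move aside and look again.

```bash

python3 -m creep '-25 -25 0 0 0.4; -55 -50 0 0 0.4; -85 -75 0 0 0.4; -115 -100 0 0 0.4; -145 -125 0 0 0.4; -175 -150 0 0 0.4; -200 -170 0 0 0.4; -200 -170 0 0 0.4'
python3 - <<'E'
from h import *
c=camera("top"); 
cv2.imwrite("pics/crop5.png",np.vstack([cv2.resize(c["frame"][155:230,300:400,::-1],(600,450),interpolation=cv2.INTER_CUBIC),cv2.resize(c["frame"][80:280,80:620,::-1],(400,148)).copy() if 0 else cv2.resize(c["frame"][80:280,80:620,::-1],(600,150))]))
P=cloud(c)
m=np.zeros((400,640),np.uint8); m[180:215,330:362]=(P[180:215,330:362,2]>.066)
n,l,st,ce=cv2.connectedComponentsWithStats(m); i=1+np.argmax(st[1:,4]); print(st[i],ray(c,*ce[i],.073))
E
python3 r.py
```

```text
t: 18.13
tcp_pos: [0.4801, -0.2584, 0.2031]
eef_rot: [2.349, 2.084, -0.005]
force: [0.4, 0.7, -0.2]
width: 0.7
grip_force: 0.0
[341 191  13  13 129] [ 0.52678436 -0.05810485  0.073     ]
TZ -0.006 yaw 83.23 q6 1.077 z 0.2031 F [-0.6 -0.3 -0. ] w 59.2
```

View pics/crop5.png

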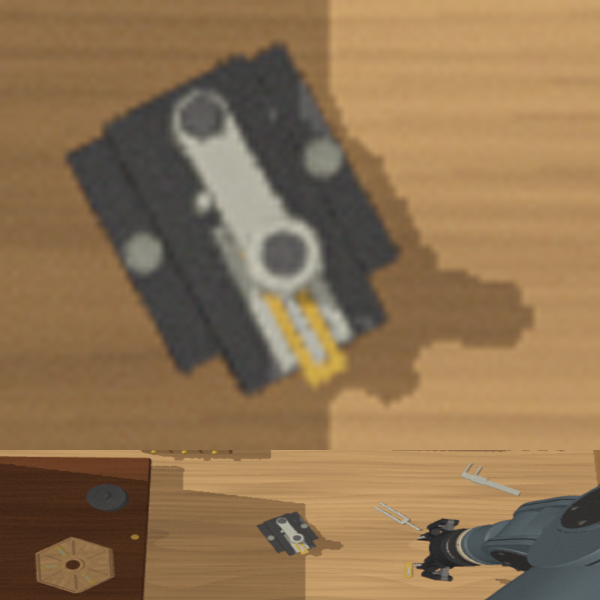

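The arm is on its pin, touching at (205,202), with the head at (284,254). The reed is still home, its near end at about (325,375) with the same overhang. The other things are undisturbed and the gripper is clear, so I hand in.

```bash
python3 -c "
from rig import job; print(job.finish_job())"
```

```text
the job is handed in; nothing more can be done
None
```

The job is handed in: the reed is home against the end stop, the clamp arm is on its pin, and the thumbscrew is nipped up about 0.7–0.8 rad past first bite (about 0.33 N m while turning, about 0.2 N m held still), with nothing else disturbed; the handing-in gave no verdict.

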